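# Vent the vacuum desiccator and lock its valve

## Task

Let air into the vacuum desiccator through the valve on its lid: unscrew the small knurled lock nut anticlockwise (seen from above) up to its stop, then press the freed valve tip right down and keep it down for at least a second. Afterwards let the tip spring back up and screw the lock nut fully down again, and let go; do not shove the bottle, the beaker or the tube rack about.

Things in the scene. Friction and masses are not known exactly. Their poses are not given: they have to be found in the camera images.
- desiccator: Round glass vacuum desiccator, fixed; 168 mm rim flange (clips reach 93 mm radius), clear domed lid 101 mm high. Origin: centre of its underside, on the table; z up. The valve stands on the vertical axis through the origin: rubber washer 36 mm across (100-106 mm up), steel boss 26 mm across (to 114 mm), bare stem 10 mm across (to 142 mm), then the lock nut with the valve tip out of its top.
- nut_mid (a point): Centre of the brass knurled lock nut, on the valve axis, half-way up the nut. The nut is an upright cylinder 15 mm across and 10 mm high; when screwed down its centre is 147 mm above the table. It rises 2 mm for each radian that it is unscrewed (coarse thread).
- lock_nut (a joint): Turn of the lock nut, rad. 0: screwed fully down (its start, a stop), tip locked. Grows as the nut is unscrewed anticlockwise seen from above, to a stop at 2.6. The tip can go down only as far as the nut has risen, so its full stroke needs at least 2.0 rad. It turns stiffly (0.035 N m) and stays where it is left.
- tip_top (a point): Top centre of the valve tip, on the valve axis: a steel pin 5 mm across with a flat head 8 mm across, 4 mm high, standing up out of the nut. 170 mm above the table when not pressed: 18 mm above the top of the screwed-down nut, 13 mm above that of the fully unscrewed nut. The nut rides on the pin and goes down with it when the tip is pressed.
- valve_tip (a joint): How far the valve tip is pressed down, in m: 0 up, 0.004 right down. A spring pushes it up: 3.5 N to start, 6.3 N right down. With the nut screwed down it is locked and gives less than 1.5 mm even under 20 N.
- amber_bottle: Bystander: closed amber glass bottle, 60 mm across, about 135 mm high, loose. Origin: centre of its underside.
- beaker: Bystander: open clear glass beaker, 66 mm across, 85 mm high, loose. Origin: centre of its underside.
- tube_rack: Bystander: blue plastic test tube rack, 80 mm (x) by 200 mm (y), 70 mm high, with tubes standing up to 105 mm, loose. Origin: centre of its underside.
Not all that is in view belongs to the job. Of the things shaped like the desiccator, the glass one is meant.

How it is judged:
By the outcome, as a careful person would: the job done as asked, in the order asked, and still so for the second after the job is handed in, with the robot touching nothing.
It also fails if it takes over 72 s, if anything falls off the work surface, if the arm or the gripper's body presses on something with over 40 N, if the wrist force passes 120 N, or if a joint passes its speed limit or range.

## Robot

A 6-joint arm with a two-finger parallel gripper is mounted at the origin on the work surface. World frame = base frame: x ahead of the robot, y to its left, z up, the work surface at z = 0. Lengths are in m, angles in rad, forces in N, time in s.
With the tool pointing down it reaches from about 0.25 to 0.725 m from the base axis. Payload 4 kg.
Tool frame: the origin (TCP) lies midway between the tips of the shut fingers; the grasp point (between the pads) lies 19 mm behind it; z points along the fingers, y is the line along which they close (so a half turn about z gives the same grasp; the last joint's range is limited). The gripper opens to 85 mm and grips with 20 to 120 N. Pads are 22 mm wide; open, the fingers measure 114 mm over their backs; the gripper's body (76 mm by 85 mm) begins 54 mm behind the grasp point. The pads swing forward as they close: fully open they stand 13 mm farther back than shut.
Start: joints at [1.2, 0.241, 0.005, 1.335, 0, 1.571], TCP at [0.181, 0.466, 0.231] pointing down, gripper open.
Joint ranges: [-2.72, 2.72], [-1.05, 1.87], [-1.09, 1.28], [-1.99, 2.15], [-1.42, 1.44], [-3.14, 3.14]. Speed limits (rad/s): [2.79, 2.79, 3.14, 3.14, 3.14, 3.14].

## Interface

Orientations are given as [roll, pitch, yaw] about the fixed x, y, z axes, in that order (R = Rz(yaw) Ry(pitch) Rx(roll)).
In Python, from bench import sensors, capture, robot gives the robot as it stands.
- The arm moves only by the tool drive_tool, never from a script. Its argument "targets" is a list of rows, each a list of 5 numbers: the opening, from -1 (shut) to 1 (fully open), then the shift along the tool's x, y, z in mm, then the turn about the tool's z in degrees. In form: [[gripper, tx, ty, tz, spin], ...]. A call has 1 to 10 rows; each row is the pose to reach, as a shift and turn from the pose commanded when the call began, along the tool's axes at that moment; what a row does not reach only later rows make up. A row lasts 1/8 s, in which the tool goes at most 62.5 mm and 10.7 degrees, less where a joint would pass 70% of its speed; a pose out of reach is approached as far as the arm can. A call with a gripper value outside its range is refused whole. The fingers move at their own pace and stop on an object; "grip_force" is the grip in N (left out, the last holds). Time passes only in rows, so rows that repeat a pose let the fingers close. It gives the time, the measured TCP pose, the force, the opening and the grip force at its end, in the units of the state.
- sensors.get_state(): the state, without advancing time (a new reading comes with each control period).
- capture(name): name is "side" or "top"; returns a dict with "color" (420x560x3 uint8, red, green, blue), "camera_matrix" (3x3 intrinsics, pixels), "xyz" and "rotation" of the camera in the world. Camera axes: x right, y down, z forward; pixel columns grow to the right and rows downward; lengths in m; the calibration is good to about 2 mm. A picture is of the moment at which its call begins. There is no depth.
- robot.job_done(): hands the job in; it is judged then, once.
The state is a dict: "t": time; "joint_positions": joint angles; "dq": joint speeds; "joint_torque": joint torques, N m; "eef_pos": TCP position; "eef_rot": TCP orientation; "force": force on the tool from outside, world axes, zero at the start; "torque": the same for the moment, N m; "finger_gap": finger opening in m; "grip_force": force on a finger pad.
Only numpy, scipy, OpenCV 4.12 (cv2) and the standard library are available. Lean on these libraries where they do the work, as an engineer would, in place of code of your own. Each camera call takes 0.05 s, during which the arm holds its last target. There are 200 camera calls.

## Working session

There is one attempt and no reset: what is moved stays moved. The work goes in short steps, Python scripts to look and compute and a tool call to move; the robot and the scene stay as the last step left them, time stands still between calls to the robot, and variables do not carry over. Pictures are saved under pics/ and viewed, at most 10 in all, crops included, and the job is handed in when it is done.

Besides the shell and the picture viewer there is one more tool, called after "Call:" by a JSON object that holds its "api" and its "payload", one argument or row to a line. drive_tool: Moves the arm, as the interface text tells. Its arguments: {"type":"object","properties":{"targets":{"type":"array"},"grip_force":{"type":"number"}},"required":["targets"]}

```bash
mkdir -p pics; cat > h.py <<'E'
import numpy as np, cv2
from bench import sensors, capture, robot
def snap(n,f):
    c=capture(n); cv2.imwrite('pics/'+f,c['color'][:,:,::-1]); return c
def ray(c,u,v):
    d=np.array(c['rotation'])@np.linalg.inv(c['camera_matrix'])@np.array([u,v,1.]); return np.array(c['xyz']),d/np.linalg.norm(d)
def plane(c,u,v,z):
    o,d=ray(c,u,v); return o+d*(z-o[2])/d[2]
def tri(c1,p1,c2,p2):
    o1,d1=ray(c1,*p1);o2,d2=ray(c2,*p2)
    s=np.linalg.lstsq(np.c_[d1,-d2],o2-o1,rcond=None)[0]; a,b=o1+s[0]*d1,o2+s[1]*d2
    return (a+b)/2,np.linalg.norm(a-b)
E
python3 - <<'E'
from h import *
for n in('side','top'):
    c=snap(n,n+'1.png'); print(n,c['xyz'],c['rotation'],c['camera_matrix'])
s=sensors.get_state();print(s)
E
```

```text
side [ 0.33932931 -0.79216251  0.73467131] [-2.21041199  0.01106737 -0.27674829] [[387.76494629   0.         272.06324277]
 [  0.         387.76494629 208.2788558 ]
 [  0.           0.           1.        ]]
top [ 0.48753264 -0.01704727  1.15331568] [-3.07594885 -0.01499162 -1.56844639] [[402.34949329   0.         275.0979278 ]
 [  0.         402.34949329 209.21824191]
 [  0.           0.           1.        ]]
{'t': 0.1, 'joint_positions': array([1.19999207e+00, 2.41337851e-01, 3.86599401e-03, 1.33515794e+00,
       1.69477037e-05, 1.57082413e+00]), 'dq': array([-0.00055543, -0.0020055 ,  0.00216807, -0.00057491, -0.00082893,
       -0.00077132]), 'joint_torque': array([-4.53307648e-04, -3.73137796e+01,  2.53010631e+01,  1.08571447e-02,
       -7.98120413e-05, -4.96644859e-06]), 'eef_pos': array([0.1809802 , 0.46551177, 0.23050453]), 'eef_rot': array([-3.13975918e+00, -1.68966966e-05,  2.77076056e+00]), 'force': array([ 0.77522241,  0.16414145, -0.06585781]), 'torque': array([ 0.01862841, -0.01405369,  0.04260497]), 'grip_force': 0.0, 'finger_gap': 0.08558008770860519}
```

```bash
sed -i "s/np.array(c\['rotation'\])@/R.from_euler('xyz',c['rotation']).as_matrix()@/; 1a from scipy.spatial.transform import Rotation as R" h.py; python3 -c "import h"
```

```text
(no output)
```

View pics/side1.png

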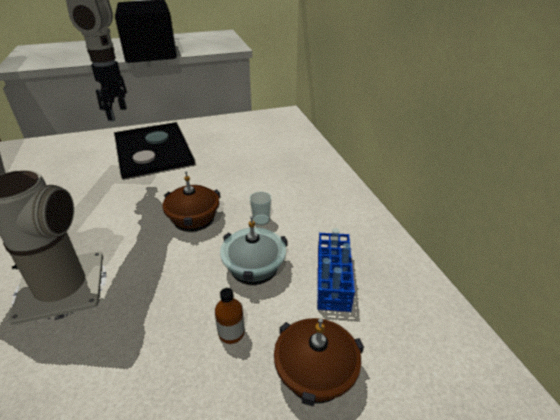

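View pics/top1.png

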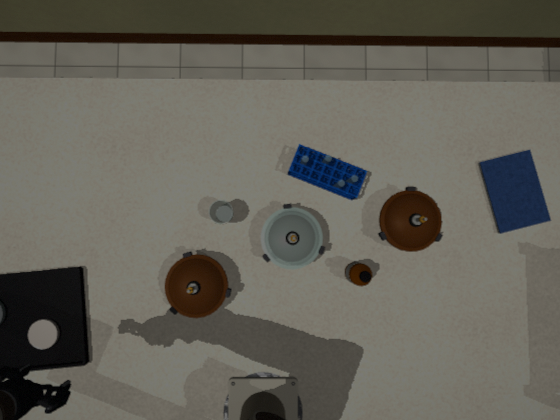

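The side view shows the glass desiccator at about (253,255) with its valve at (252,225). In the top view its valve is at (292,238). The brown lookalikes stand on either side, with the bottle at (360,273), the beaker at (222,212) and the rack at (330,172). I'll zoom in on the valve.

```bash
python3 - <<'E'
from h import *
a=cv2.imread('pics/side1.png')[205:255,227:277]; b=cv2.imread('pics/top1.png')[213:263,267:317]
cv2.imwrite('pics/z1.png',np.hstack([cv2.resize(x,(400,400),interpolation=cv2.INTER_NEAREST) for x in(a,b)]))
E
```

```text
(no output)
```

View pics/z1.png

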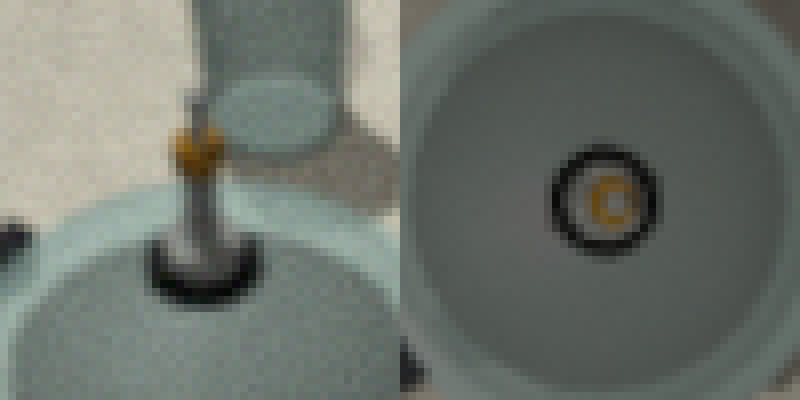

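The nut is brass-coloured. It sits at about (251.5,223.5) in the side view and (293,238) in the top view, with the tip head at about (251,217) in the side view.

```bash
cat >> h.py <<'E'
def brass(img,u,v,r=9):
    h=cv2.cvtColor(img,cv2.COLOR_RGB2HSV); m=cv2.inRange(h,(8,110,60),(30,255,255))
    k=np.zeros_like(m); cv2.circle(k,(u,v),r,255,-1); y,x=np.nonzero(m&k)
    return ((x.min()+x.max())/2,(y.min()+y.max())/2),(x.mean(),y.mean()),len(x)
E
python3 - <<'E'
from h import *
s,t=capture('side'),capture('top')
a=brass(s['color'],251,223);b=brass(t['color'],293,238);print(a,b)
for i in(0,1):print(tri(s,a[i],t,b[i]),plane(s,*a[i],.147),plane(t,*b[i],.150))
print('tip',tri(s,(250.8,216.5),t,(292.5,237.8)))
print('bottle',plane(t,360,273,.1),'beaker',plane(t,222,212,.04),'rack',plane(t,330,172,.07),'brown',plane(t,418,219,.15),plane(t,193,288,.15))
q=sensors.get_state();M=R.from_euler('xyz',q['eef_rot']).as_matrix();print(q['eef_pos'],'\n',M.round(3))
P=tri(s,a[0],t,b[0])[0];print('tool shift',M.T@(P-q['eef_pos'])*1e3)
E
```

```text
((np.float64(251.5), np.float64(223.5)), (np.float64(251.4814814814815), np.float64(223.77777777777777)), 27) ((np.float64(293.0), np.float64(237.5)), (np.float64(292.5), np.float64(237.1875)), 16)
(array([ 0.48366776, -0.07688221,  0.14829578]), np.float64(0.0011280634414378415)) [ 0.48454236 -0.07540569  0.147     ] [ 0.48312185 -0.07667188  0.15      ]
(array([ 0.48413745, -0.07568473,  0.14642592]), np.float64(0.0005204101605160128)) [ 0.48425171 -0.07643155  0.147     ] [ 0.48389508 -0.07542658  0.15      ]
tip (array([ 0.48319621, -0.07452311,  0.16798434]), np.float64(0.0014874014704623077))
bottle [ 0.39105049 -0.25425899  0.1       ] beaker [0.55256475 0.11333028 0.04      ] rack [ 0.66077056 -0.182272    0.07      ] brown [ 0.53013507 -0.39052701  0.15      ] [0.35862913 0.16959945 0.15      ]
[0.18103988 0.46565899 0.23073328] 
 [[-0.932  0.362 -0.   ]
 [ 0.362  0.932 -0.001]
 [-0.    -0.001 -1.   ]]
tool shift [-478.64177908 -395.91134801   82.98659252]
```

Call:
{"api": "drive_tool", "payload": {
  "targets": [
    [0,-48,-40,0,0],
    [0,-96,-79,0,0],
    [0,-144,-118,0,0],
    [0,-191,-158,0,0],
    [0,-239,-198,0,0],
    [0,-287,-237,0,0],
    [0,-335,-277,0,0],
    [0,-383,-316,0,0],
    [0,-431,-356,0,0],
    [0,-478,-395,0,0]
  ],
  "grip_force": 40
}}

```text
t: 1.45
eef_pos: [0.4842, -0.0774, 0.2313]
eef_rot: [3.141, 0.0, 2.77]
force: [0.3, 1.3, 1.0]
finger_gap: 0.043
grip_force: 0.0
```

Call:
{"api": "drive_tool", "payload": {
  "targets": [
    [0,0,0,0,-10],
    [0,0,0,0,-10],
    [0,0,0,0,-10]
  ]
}}

```text
t: 1.82
eef_pos: [0.4832, -0.0748, 0.2312]
eef_rot: [3.142, -0.001, 2.944]
force: [-1.2, -0.1, -0.2]
finger_gap: 0.0427
grip_force: 0.0
```

```bash
cat >> h.py <<'E'
def st(P=(.484,-.0757,.147)):
    q=sensors.get_state();M=R.from_euler('xyz',q['eef_rot']).as_matrix()
    print(q['t'],q['joint_positions'].round(3),q['eef_pos'].round(4),q['eef_rot'].round(3),q['force'].round(1),q['torque'].round(3),round(q['finger_gap'],4),q['grip_force'],'shift to P',(M.T@(np.array(P)-q['eef_pos'])*1e3).round(1))
E
python3 -c "from h import *;st()"
```

```text
1.825 [-0.154  0.219 -0.023  1.329  0.     0.044] [ 0.4832 -0.0748  0.2312] [ 3.142e+00 -1.000e-03  2.944e+00] [-1.2 -0.1 -0.2] [-0.014 -0.025  0.043] 0.0427 0.0 shift to P [-1.  -0.7 84.2]
```

Call:
{"api": "drive_tool", "payload": {
  "targets": [
    [0,-0.5,-0.5,5,10],
    [0,-1,-0.5,10,20],
    [0,-1,-0.5,20,30],
    [0,-1,-0.5,30,40],
    [0,-1,-0.5,40,50],
    [0,-1,-0.5,50,60],
    [0,-1,-0.5,60,70],
    [0,-1,-0.5,60,80],
    [0,-1,-0.5,60,80]
  ]
}}

```text
t: 2.95
eef_pos: [0.4843, -0.0751, 0.1715]
eef_rot: [3.141, 0.0, 1.552]
force: [0.1, 0.5, 1.3]
finger_gap: 0.0425
grip_force: 0.0
```

```bash
python3 - <<'E'
from h import *
st(); s=snap('side','s2.png');t=snap('top','t2.png')
a=s['color'][195:245,212:287,::-1];b=t['color'][208:268,262:322,::-1]
cv2.imwrite('pics/z2.png',np.hstack([cv2.resize(a,(480,320),interpolation=0),cv2.resize(b,(320,320),interpolation=0)]))
E
```

```text
2.95 [-0.154  0.256 -0.134  1.18  -0.     1.436] [ 0.4843 -0.0751  0.1715] [3.141 0.    1.552] [0.1 0.5 1.3] [-0.009  0.008  0.009] 0.0425 0.0 shift to P [-0.6 -0.2 24.5]
```

View pics/z2.png

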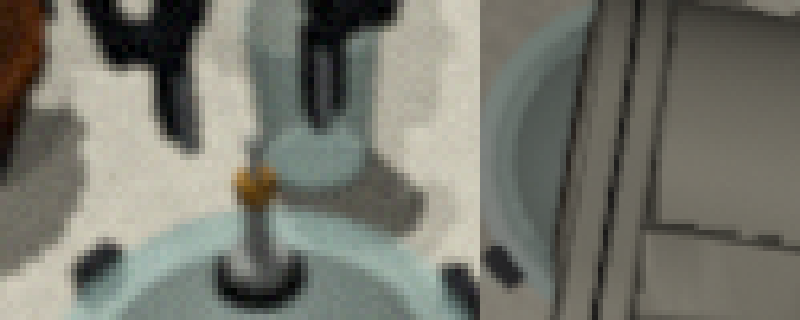

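In the side view the fingers straddle the tip, which is about 1 mm off centre, so I'll go down and grip.

Call:
{"api": "drive_tool", "payload": {
  "targets": [
    [0,-0.5,0,20,0],
    [0,-0.5,0,43.5,0],
    [0,-0.5,0,43.5,0],
    [-0.4,-0.5,0,43.5,0],
    [-1,-0.5,0,43.5,0],
    [-1,-0.5,0,43.5,0],
    [-1,-0.5,0,43.5,0],
    [-1,-0.5,0,43.5,0]
  ],
  "grip_force": 30
}}

```text
t: 4.05
eef_pos: [0.4841, -0.0766, 0.1287]
eef_rot: [3.141, 0.0, 1.549]
force: [-5.0, 0.8, 5.7]
finger_gap: 0.0134
grip_force: 29.4
```

```bash
python3 -c "from h import *;st()"
```

```text
4.05 [-0.157  0.292 -0.204  1.074 -0.     1.436] [ 0.4841 -0.0766  0.1287] [3.141 0.    1.549] [-5.   0.8  5.7] [0.079 0.873 0.015] 0.0134 29.35054510831833 shift to P [  0.9  -0.2 -18.3]
```

Call:
{"api": "drive_tool", "payload": {
  "targets": [
    [-1,0,-0.5,-0.3,-10],
    [-1,0,-0.5,-0.7,-20],
    [-1,0,-0.5,-1,-30],
    [-1,0,-0.5,-1.4,-40],
    [-1,0,-0.5,-1.7,-50],
    [-1,0,-0.5,-2.1,-60],
    [-1,0,-0.5,-2.4,-70]
  ]
}}

```text
t: 4.92
eef_pos: [0.4848, -0.0761, 0.131]
eef_rot: [3.14, 0.002, 2.777]
force: [-0.8, 2.2, 2.6]
finger_gap: 0.0136
grip_force: 29.2
```

```bash
python3 - <<'E'
from h import *
st(); s=snap('side','s3.png')
cv2.imwrite('pics/z3.png',cv2.resize(s['color'][180:255,207:307,::-1],(800,600),interpolation=0))
E
```

```text
4.925 [-1.570e-01  2.900e-01 -2.010e-01  1.078e+00  1.000e-03  2.080e-01] [ 0.4848 -0.0761  0.131 ] [3.140e+00 2.000e-03 2.777e+00] [-0.8  2.2  2.6] [ 0.36   0.287 -0.052] 0.0136 29.195536673069 shift to P [  0.9   0.1 -16. ]
```

View pics/z3.png

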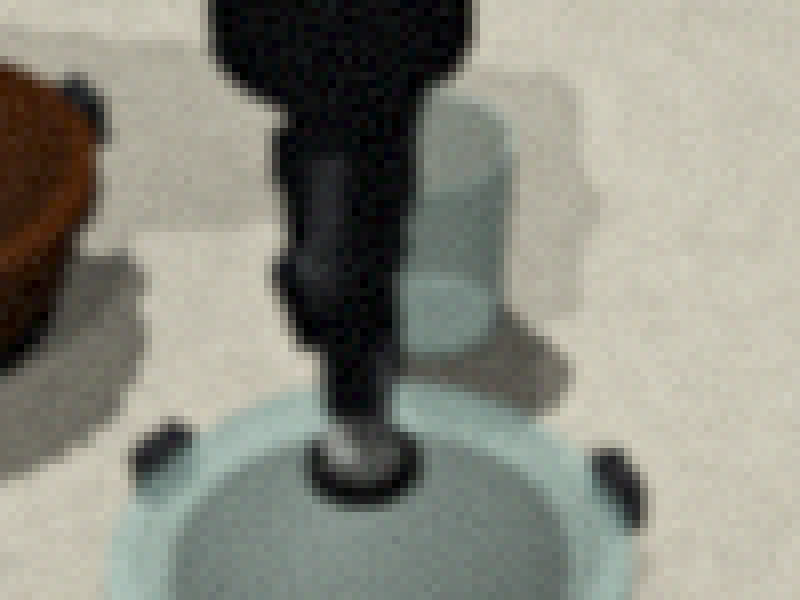

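The fingers hold the nut, and the z moment of about 0.05 N m shows that it is turning.

Call:
{"api": "drive_tool", "payload": {
  "targets": [
    [-1,0,0,-0.3,-10],
    [-1,0,0,-0.7,-20],
    [-1,0,0,-1,-30],
    [-1,0,0,-1.4,-40],
    [-1,0,0,-1.7,-50],
    [-1,0,0,-2.1,-60],
    [-1,0,0,-2.4,-70],
    [-1,0,0,-2.7,-78],
    [-1,0,0,-2.7,-83],
    [-1,0,0,-2.7,-83]
  ]
}}

```text
t: 6.22
eef_pos: [0.4845, -0.0752, 0.1334]
eef_rot: [3.141, 0.003, -2.066]
force: [-1.5, 5.5, 2.4]
finger_gap: 0.0132
grip_force: 29.2
```

```bash
python3 -c "from h import *;st()"
```

```text
6.225 [-0.156  0.288 -0.198  1.085  0.003 -1.231] [ 0.4845 -0.0752  0.1334] [ 3.141e+00  3.000e-03 -2.066e+00] [-1.5  5.5  2.4] [ 1.05   0.262 -0.234] 0.0132 29.249424934387207 shift to P [  0.6   0.2 -13.6]
```

The moment has risen to 0.23 N m, so the nut is at its stop. Next I'll open, rise and shut the fingers above the tip.

Call:
{"api": "drive_tool", "payload": {
  "targets": [
    [-0.5,0,0,0,0],
    [0,0,0,0,0],
    [0,0,0,0,0],
    [0,0,0,-20,0],
    [0,0,0,-50,0],
    [-1,0,0,-55,0],
    [-1,0,0,-55,0],
    [-1,0,0,-55,0],
    [-1,0,0,-55,0]
  ]
}}

```text
t: 7.35
eef_pos: [0.4833, -0.0764, 0.1869]
eef_rot: [3.14, -0.001, -2.064]
force: [-0.1, -0.1, -0.6]
finger_gap: -0.0
grip_force: 0.0
```

```bash
python3 - <<'E'
from h import *
st((.484,-.075,.170)); s=snap('side','s4.png')
a=brass(s['color'],251,222);print(a)
o,d=ray(s,*a[1]);k=(np.array([.484,-.075])-o[:2])@d[:2]/(d[:2]@d[:2]);print('nut z',o+k*d)
cv2.imwrite('pics/z4.png',cv2.resize(s['color'][180:255,207:307,::-1],(800,600),interpolation=0))
E
```

```text
7.35 [-0.157  0.246 -0.106  1.221 -0.    -1.235] [ 0.4833 -0.0764  0.1869] [ 3.140e+00 -1.000e-03 -2.064e+00] [-0.1 -0.1 -0.6] [-0.021 -0.061  0.041] -0.0 0.0 shift to P [-1.6  0.  16.9]
((np.float64(251.5), np.float64(222.5)), (np.float64(251.3793103448276), np.float64(222.31034482758622)), 29)
nut z [ 0.48446942 -0.07509501  0.15045704]
```

View pics/z4.png

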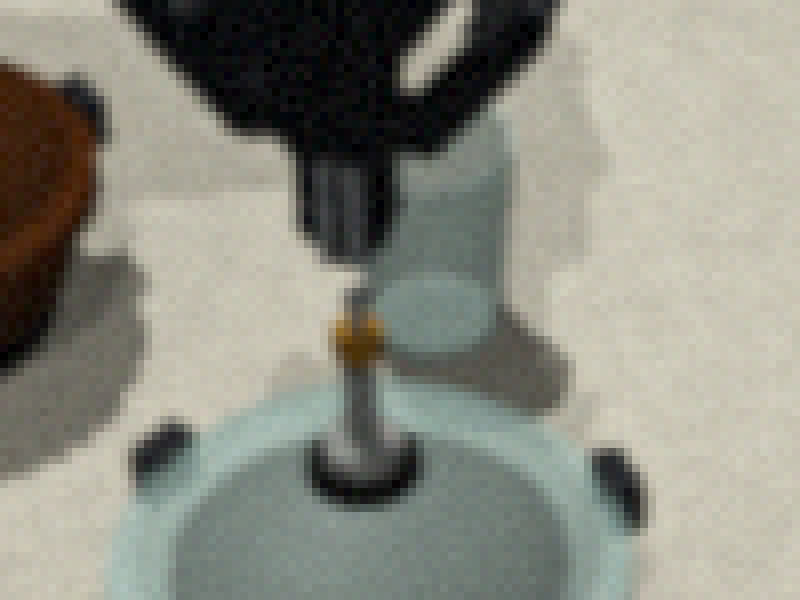

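The nut (crop (357,340)) has risen by about 1.4 px, or 5 mm. The tip head at (357,298) is directly under the shut fingers, so I'll press.

Call:
{"api": "drive_tool", "payload": {
  "targets": [
    [-1,-1.5,0,10,0],
    [-1,-1.5,0,15,0],
    [-1,-1.5,0,17,0],
    [-1,-1.5,0,18,0],
    [-1,-1.5,0,19,0],
    [-1,-1.5,0,20,0],
    [-1,-1.5,0,21,0],
    [-1,-1.5,0,21.5,0],
    [-1,-1.5,0,21.5,0]
  ]
}}

```text
t: 8.52
eef_pos: [0.4845, -0.0751, 0.1666]
eef_rot: [3.141, 0.0, -2.064]
force: [-4.0, 1.3, 5.5]
finger_gap: 0.0001
grip_force: 2.7
```

```bash
python3 -c "from h import *;st((.484,-.075,.166))"
```

```text
8.525 [-0.154  0.26  -0.142  1.169  0.    -1.232] [ 0.4845 -0.0751  0.1666] [ 3.141  0.    -2.064] [-4.   1.3  5.5] [0.17  0.81  0.009] 0.0001 2.744343727827072 shift to P [0.1 0.5 0.6]
```

Call:
{"api": "drive_tool", "payload": {
  "targets": [
    [-1,0,0,1,0],
    [-1,0,0,1.5,0],
    [-1,0,0,2,0],
    [-1,0,0,2.3,0],
    [-1,0,0,2.3,0]
  ]
}}

```text
t: 9.15
eef_pos: [0.4847, -0.0752, 0.1661]
eef_rot: [-3.14, 0.001, -2.064]
force: [-8.3, 1.2, 15.5]
finger_gap: 0.0003
grip_force: 7.5
```

The force jumped to 15.5 N with hardly any travel, so the tip is right down. I'll hold it there, then release.

Call:
{"api": "drive_tool", "payload": {
  "targets": [
    [-1,0,0,0.3,0],
    [-1,0,0,0.3,0],
    [-1,0,0,0.3,0],
    [-1,0,0,0.3,0],
    [-1,0,0,0.3,0],
    [-1,0,0,0.3,0],
    [-1,0,0,0.3,0],
    [-1,0,0,0.3,0],
    [-1,0,0,0.3,0],
    [-1,0,0,0.3,0]
  ]
}}

```text
t: 10.4
eef_pos: [0.4847, -0.0752, 0.166]
eef_rot: [-3.14, 0.001, -2.064]
force: [-8.1, 1.1, 17.1]
finger_gap: 0.0
grip_force: 8.2
```

Call:
{"api": "drive_tool", "payload": {
  "targets": [
    [-1,0,0,0.3,0],
    [-1,0,0,0.3,0],
    [-1,0,0,0.3,0],
    [-1,0,0,-3,0],
    [-1,0,0,-6,0],
    [-1,0,0,-12,0],
    [0,0,0,-22,0],
    [0,0,0,-22,0],
    [0,0,0,-22,0],
    [0,0,0,-22,0]
  ]
}}

```text
t: 11.65
eef_pos: [0.4845, -0.0752, 0.1855]
eef_rot: [3.141, -0.0, -2.064]
force: [-0.4, 0.9, 0.7]
finger_gap: 0.043
grip_force: 0.0
```

```bash
python3 - <<'E'
from h import *
st((.4838,-.075,.152)); s=snap('side','s5.png')
a=brass(s['color'],251,222);print(a)
E
```

```text
11.65 [-0.154  0.247 -0.108  1.216 -0.    -1.232] [ 0.4845 -0.0752  0.1855] [ 3.141 -0.    -2.064] [-0.4  0.9  0.7] [ 0.019 -0.005 -0.017] 0.043 0.0 shift to P [ 0.1  0.6 33.5]
((np.float64(251.5), np.float64(222.5)), (np.float64(251.31034482758622), np.float64(222.41379310344828)), 29)
```

The tip has sprung back and the nut is at its raised height. I'll grip it again and screw it down.

Call:
{"api": "drive_tool", "payload": {
  "targets": [
    [0,0,0.5,20,0],
    [0,0,0.5,40,0],
    [0,0,0.5,52,0],
    [0,0,0.5,52,0],
    [-0.4,0,0.5,52,0],
    [-1,0,0.5,52,0],
    [-1,0,0.5,52,0],
    [-1,0,0.5,52,0],
    [-1,0,0.5,52,0]
  ]
}}

```text
t: 12.82
eef_pos: [0.4846, -0.0749, 0.1343]
eef_rot: [-3.141, 0.001, -2.064]
force: [-1.1, 0.9, 3.9]
finger_gap: 0.0136
grip_force: 29.3
```

Call:
{"api": "drive_tool", "payload": {
  "targets": [
    [-1,0,0,0.3,10],
    [-1,0,0,0.7,20],
    [-1,0,0,1,30],
    [-1,0,0,1.4,40],
    [-1,0,0,1.7,50],
    [-1,0,0,2.1,60],
    [-1,0,0,2.4,70],
    [-1,0,0,2.8,80]
  ]
}}

```text
t: 13.82
eef_pos: [0.4851, -0.0761, 0.1316]
eef_rot: [-3.14, 0.003, 2.817]
force: [-0.6, -2.8, 2.7]
finger_gap: 0.0136
grip_force: 29.3
```

```bash
python3 -c "from h import *;st()"
```

```text
13.825 [-0.154  0.29  -0.2    1.079 -0.002  0.171] [ 0.4851 -0.0761  0.1316] [-3.140e+00  3.000e-03  2.817e+00] [-0.6 -2.8  2.7] [-0.566 -0.019  0.03 ] 0.0136 29.30021971464157 shift to P [  1.1  -0.  -15.4]
```

Call:
{"api": "drive_tool", "payload": {
  "targets": [
    [-1,0,0,0.3,10],
    [-1,0,0,0.7,20],
    [-1,0,0,1,30],
    [-1,0,0,1.4,40],
    [-1,0,0,1.7,50],
    [-1,0,0,2.1,60],
    [-1,0,0,2.4,70],
    [-1,0,0,2.4,76],
    [-1,0,0,2.4,76]
  ]
}}

```text
t: 14.95
eef_pos: [0.484, -0.0767, 0.1294]
eef_rot: [3.141, 0.004, 1.495]
force: [-3.3, -4.2, 7.4]
finger_gap: 0.0138
grip_force: 29.7
```

```bash
python3 -c "from h import *;st()"
```

```text
14.95 [-0.155  0.291 -0.204  1.075 -0.004  1.492] [ 0.484  -0.0767  0.1294] [3.141 0.004 1.495] [-3.3 -4.2  7.4] [-0.8    0.639  0.085] 0.0138 29.742828905582428 shift to P [  1.   -0.1 -17.6]
```

Call:
{"api": "drive_tool", "payload": {
  "targets": [
    [-1,0,0,0,5],
    [-1,0,0,0,10],
    [-1,0,0,0,10]
  ]
}}

```text
t: 15.32
eef_pos: [0.484, -0.076, 0.1292]
eef_rot: [3.141, 0.002, 1.322]
force: [-2.8, -2.8, 5.1]
finger_gap: 0.0131
grip_force: 29.8
```

```bash
python3 -c "from h import *;st()"
```

```text
15.325 [-0.154  0.291 -0.204  1.075 -0.002  1.666] [ 0.484  -0.076   0.1292] [3.141e+00 2.000e-03 1.322e+00] [-2.8 -2.8  5.1] [-0.523  0.564  0.009] 0.0131 29.819201231002808 shift to P [  0.3  -0.1 -17.8]
```

The moment dropped, so the pads may have slipped. I'll grip harder and turn a bit more.

Call:
{"api": "drive_tool", "payload": {
  "targets": [
    [-1,0,0,0,0],
    [-1,0,0,0,0],
    [-1,0,0,0,6],
    [-1,0,0,0,12],
    [-1,0,0,0,12]
  ],
  "grip_force": 60
}}

```text
t: 15.95
eef_pos: [0.484, -0.076, 0.1292]
eef_rot: [3.141, 0.002, 1.113]
force: [-2.1, -2.6, 6.9]
finger_gap: 0.0121
grip_force: 58.4
```

```bash
python3 -c "from h import *;st()"
```

```text
15.95 [-0.154  0.291 -0.204  1.075 -0.002  1.874] [ 0.484  -0.076   0.1292] [3.141e+00 2.000e-03 1.113e+00] [-2.1 -2.6  6.9] [-0.528  0.712  0.249] 0.0121 58.39668273925781 shift to P [  0.3  -0.1 -17.8]
```

Call:
{"api": "drive_tool", "payload": {
  "targets": [
    [-1,0,0,0,6],
    [-1,0,0,0,12],
    [-1,0,0,0,12]
  ]
}}

```text
t: 16.32
eef_pos: [0.4838, -0.0762, 0.129]
eef_rot: [3.14, 0.003, 0.903]
force: [-3.0, -2.5, 5.2]
finger_gap: 0.0124
grip_force: 58.7
```

```bash
python3 -c "from h import *;st()"
```

```text
16.325 [-0.155  0.291 -0.205  1.075 -0.003  2.084] [ 0.4838 -0.0762  0.129 ] [3.14e+00 3.00e-03 9.03e-01] [-3.  -2.5  5.2] [-0.625  0.586 -0.013] 0.0124 58.71310830116272 shift to P [  0.5  -0.1 -18. ]
```

The moment reached 0.25 N m against the stop before the pads slipped, so the nut is fully down. I'll let go and check.

Call:
{"api": "drive_tool", "payload": {
  "targets": [
    [-0.5,0,0,0,0],
    [0,0,0,0,0],
    [0,0,0,0,0],
    [0,0,0,0,0],
    [0,0,0,-20,0],
    [0,0,0,-60,0],
    [0,0,0,-100,0],
    [0,0,0,-100,0],
    [0,0,0,-100,0]
  ]
}}

```text
t: 17.45
eef_pos: [0.4839, -0.0749, 0.2281]
eef_rot: [-3.141, 0.0, 0.903]
force: [0.4, -0.0, 0.5]
finger_gap: 0.0426
grip_force: 0.0
```

```bash
python3 - <<'E'
from h import *
st(); s=snap('side','s6.png')
a=brass(s['color'],251,223);print(a)
b=cv2.resize(s['color'][205:245,227:277,::-1],(700,560),interpolation=0);cv2.imwrite('pics/z6.png',b)
E
```

```text
17.45 [-0.154  0.222 -0.027  1.322 -0.     2.085] [ 0.4839 -0.0749  0.2281] [-3.141  0.     0.903] [ 0.4 -0.   0.5] [-0.055  0.029 -0.004] 0.0426 0.0 shift to P [-0.6  0.6 81.1]
((np.float64(251.5), np.float64(223.5)), (np.float64(251.31034482758622), np.float64(223.41379310344828)), 29)
```

View pics/s6.png

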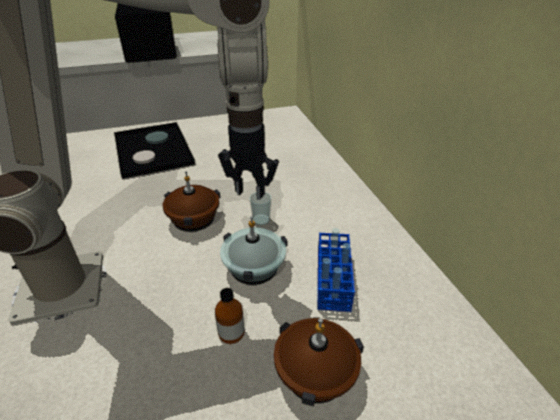

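The fingers are clear of the valve and the bystanders have not moved. The nut is at (251.3,223.4) against 223.8 at the start. I'll check that difference at sub-pixel level.

```bash
python3 - <<'E'
from h import *
def prof(im):
    im=im.astype(float); w=np.clip(im[214:234,246:258,0]-im[214:234,246:258,2]-25,0,None) # red-blue
    p=w.sum(1); return (p@np.arange(214,234)/p.sum()).round(2),p.round(0).astype(int)[3:16]
for f in('side1','s2','s4','s5','s6'): print(f,*prof(cv2.imread(f'pics/{f}.png')[:,:,::-1]))
E
```

```text
side1 223.27 [  0   0   0   6 125 256 299 245 172  80   3   0   0]
s2 223.27 [  0   0   0   4 154 275 327 266 189  94   5   0   0]
s4 221.73 [  0   0  72 241 303 262 193 145  59   0   0   0   0]
s5 221.89 [  0   0  25 217 340 324 234 154  55   0   0   0   0]
s6 223.1 [  0   0   0  21 199 301 337 299 174  80   4   0   0]
```

The residual is 0.17 px, about 0.3 rad at most, which could just be shading. There is plenty of time, so I'll regrip and tighten once more, watching the moment.

Call:
{"api": "drive_tool", "payload": {
  "targets": [
    [0,0,0,20,-10],
    [0,0,0,50,-20],
    [0,0,0,80,-30],
    [0,0,0,100,-40],
    [0,0,0,100,-40],
    [-0.4,0,0,100,-40],
    [-1,0,0,100,-40],
    [-1,0,0,100,-40],
    [-1,0,0,100,-40],
    [-1,0,0,100,-40]
  ],
  "grip_force": 45
}}

```text
t: 18.75
eef_pos: [0.4841, -0.0751, 0.129]
eef_rot: [3.141, 0.0, 1.601]
force: [-3.5, 0.1, 3.9]
finger_gap: 0.0128
grip_force: 43.9
```

Call:
{"api": "drive_tool", "payload": {
  "targets": [
    [-1,0,0,0,4],
    [-1,0,0,0,4]
  ]
}}

```text
t: 19.0
eef_pos: [0.4842, -0.075, 0.1288]
eef_rot: [3.141, 0.0, 1.532]
force: [-4.2, -0.1, 4.2]
finger_gap: 0.0126
grip_force: 43.9
```

```bash
python3 -c "from h import *;st()"
```

```text
19.0 [-0.154  0.292 -0.205  1.074 -0.     1.456] [ 0.4842 -0.075   0.1288] [3.141 0.    1.532] [-4.2 -0.1  4.2] [-0.066  0.593 -0.066] 0.0126 43.926308155059814 shift to P [ -0.7  -0.1 -18.2]
```

Call:
{"api": "drive_tool", "payload": {
  "targets": [
    [-1,0,0,0,4],
    [-1,0,0,0,4]
  ]
}}

```text
t: 19.25
eef_pos: [0.4842, -0.0751, 0.1287]
eef_rot: [3.141, 0.0, 1.463]
force: [-2.4, -1.1, 2.9]
finger_gap: 0.0125
grip_force: 43.9
```

```bash
python3 -c "from h import *;st()"
```

```text
19.25 [-0.154  0.292 -0.205  1.074 -0.     1.525] [ 0.4842 -0.0751  0.1287] [3.141 0.    1.463] [-2.4 -1.1  2.9] [-0.122  0.576 -0.009] 0.0125 43.924416303634644 shift to P [ -0.7  -0.1 -18.3]
```

Call:
{"api": "drive_tool", "payload": {
  "targets": [
    [-1,0,0,0,4],
    [-1,0,0,0,4]
  ]
}}

```text
t: 19.5
eef_pos: [0.4843, -0.0751, 0.1287]
eef_rot: [3.141, 0.0, 1.394]
force: [-2.6, -0.5, 2.4]
finger_gap: 0.013
grip_force: 43.9
```

```bash
python3 -c "from h import *;st()"
```

```text
19.5 [-0.154  0.292 -0.205  1.074 -0.     1.594] [ 0.4843 -0.0751  0.1287] [3.141 0.    1.394] [-2.6 -0.5  2.4] [-0.126  0.489 -0.022] 0.013 43.916890025138855 shift to P [ -0.7  -0.1 -18.3]
```

Call:
{"api": "drive_tool", "payload": {
  "targets": [
    [-1,0,0,0,4],
    [-1,0,0,0,4]
  ]
}}

```text
t: 19.75
eef_pos: [0.4843, -0.0751, 0.1286]
eef_rot: [3.141, 0.0, 1.324]
force: [-2.0, -1.1, 3.1]
finger_gap: 0.0128
grip_force: 43.9
```

```bash
python3 -c "from h import *;st()"
```

```text
19.75 [-0.154  0.292 -0.205  1.074 -0.     1.663] [ 0.4843 -0.0751  0.1286] [3.141 0.    1.324] [-2.  -1.1  3.1] [-0.215  0.481 -0.02 ] 0.0128 43.91276478767395 shift to P [ -0.7  -0.1 -18.4]
```

Call:
{"api": "drive_tool", "payload": {
  "targets": [
    [-1,0,0,0,4],
    [-1,0,0,0,4]
  ]
}}

```text
t: 20.0
eef_pos: [0.4843, -0.0751, 0.1287]
eef_rot: [3.141, 0.0, 1.255]
force: [-1.9, -2.0, 2.9]
finger_gap: 0.0132
grip_force: 43.9
```

```bash
python3 -c "from h import *;st()"
```

```text
20.0 [-0.154  0.292 -0.205  1.074 -0.     1.733] [ 0.4843 -0.0751  0.1287] [3.141 0.    1.255] [-1.9 -2.   2.9] [-0.205  0.437 -0.09 ] 0.0132 43.90839099884033 shift to P [ -0.7  -0.1 -18.3]
```

No resistance from a stop yet, so the nut may still be turning. I'll keep going.

Call:
{"api": "drive_tool", "payload": {
  "targets": [
    [-1,0,0,0.3,6],
    [-1,0,0,0.3,10],
    [-1,0,0,0.3,10]
  ]
}}

```text
t: 20.38
eef_pos: [0.4843, -0.0754, 0.1284]
eef_rot: [3.141, 0.001, 1.08]
force: [-1.9, -1.6, 3.1]
finger_gap: 0.013
grip_force: 44.0
```

```bash
python3 -c "from h import *;st()"
```

```text
20.375 [-1.540e-01  2.920e-01 -2.050e-01  1.073e+00 -1.000e-03  1.908e+00] [ 0.4843 -0.0754  0.1284] [3.141e+00 1.000e-03 1.080e+00] [-1.9 -1.6  3.1] [-0.419  0.534 -0.053] 0.013 44.0136981010437 shift to P [ -0.4  -0.1 -18.6]
```

Call:
{"api": "drive_tool", "payload": {
  "targets": [
    [-1,0,0,0.3,6],
    [-1,0,0,0.3,10],
    [-1,0,0,0.3,10]
  ]
}}

```text
t: 20.75
eef_pos: [0.4843, -0.0754, 0.1283]
eef_rot: [3.141, 0.0, 0.906]
force: [-3.1, -3.0, 4.4]
finger_gap: 0.0129
grip_force: 44.1
```

```bash
python3 -c "from h import *;st()"
```

```text
20.75 [-1.540e-01  2.930e-01 -2.050e-01  1.072e+00 -1.000e-03  2.082e+00] [ 0.4843 -0.0754  0.1283] [3.141 0.    0.906] [-3.1 -3.   4.4] [-0.585  0.575 -0.058] 0.0129 44.11098897457123 shift to P [ -0.5  -0.  -18.7]
```

Call:
{"api": "drive_tool", "payload": {
  "targets": [
    [-1,0,0,0.3,6],
    [-1,0,0,0.3,10],
    [-1,0,0,0.3,10]
  ]
}}

```text
t: 21.12
eef_pos: [0.4844, -0.0754, 0.1282]
eef_rot: [3.14, 0.0, 0.731]
force: [-3.6, -3.1, 6.2]
finger_gap: 0.0127
grip_force: 44.2
```

```bash
python3 -c "from h import *;st()"
```

```text
21.125 [-1.540e-01  2.920e-01 -2.060e-01  1.072e+00 -1.000e-03  2.256e+00] [ 0.4844 -0.0754  0.1282] [3.14  0.    0.731] [-3.6 -3.1  6.2] [-0.581  0.728  0.11 ] 0.0127 44.213958978652954 shift to P [ -0.5  -0.  -18.8]
```

Call:
{"api": "drive_tool", "payload": {
  "targets": [
    [-1,0,0,0,5]
  ]
}}

```text
t: 21.25
eef_pos: [0.4848, -0.0752, 0.1282]
eef_rot: [3.14, -0.001, 0.643]
force: [5.1, 3.0, 2.0]
finger_gap: 0.0131
grip_force: 44.1
```

```bash
cat > r.py <<'E'
from h import *
for i in range(4):
    q=sensors.get_state();print(q['t'],q['torque'].round(3),q['force'].round(1),q['eef_rot'][2].round(3)); capture('side')
E
python3 r.py
```

```text
21.25 [ 0.669 -1.381 -0.075] [5.1 3.  2. ] 0.643
21.3 [-0.154 -0.057 -0.033] [-1.2 -0.   3.9] 0.64
21.35 [-0.183 -0.056 -0.077] [ 0.5 -0.9  2.9] 0.644
21.4 [-0.114 -0.192 -0.036] [ 0.4 -0.3  3.6] 0.645
```

Call:
{"api": "drive_tool", "payload": {
  "targets": [
    [-1,0,0,0,5]
  ]
}}

```text
t: 21.58
eef_pos: [0.4856, -0.0748, 0.1281]
eef_rot: [3.14, -0.002, 0.555]
force: [1.7, 0.1, 3.3]
finger_gap: 0.0129
grip_force: 44.2
```

```bash
python3 r.py
```

```text
21.575 [-0.235 -0.348  0.074] [1.7 0.1 3.3] 0.555
21.625 [-0.135 -0.341  0.092] [0.2 0.  3. ] 0.552
21.675 [-0.132 -0.473  0.002] [ 2.7 -1.1  3.6] 0.557
21.725 [-0.098 -0.586  0.032] [ 2.9 -0.5  3.1] 0.557
```

Call:
{"api": "drive_tool", "payload": {
  "targets": [
    [-1,0,0,0,5]
  ]
}}

```text
t: 21.9
eef_pos: [0.4856, -0.075, 0.1282]
eef_rot: [3.14, -0.002, 0.468]
force: [2.8, -0.9, 3.1]
finger_gap: 0.0125
grip_force: 44.2
```

```bash
python3 r.py
```

```text
21.9 [-0.187 -0.715  0.43 ] [ 2.8 -0.9  3.1] 0.468
21.95 [-0.223 -0.818  0.445] [ 3.3 -1.5  3.3] 0.466
22.0 [-0.199 -0.87   0.378] [ 4.3 -1.   3.2] 0.47
22.05 [-0.246 -0.978  0.368] [ 5.2 -0.9  3. ] 0.47
```

A steady 0.4 N m means it is hard on the stop. I'll release and measure again.

Call:
{"api": "drive_tool", "payload": {
  "targets": [
    [-0.5,0,0,0,0],
    [0,0,0,0,0],
    [0,0,0,0,0],
    [0,0,0,0,0],
    [0,0,0,-20,0],
    [0,0,0,-60,0],
    [0,0,0,-100,0],
    [0,0,0,-130,0],
    [0,0,0,-130,0]
  ]
}}

```text
t: 23.22
eef_pos: [0.4857, -0.0752, 0.2603]
eef_rot: [3.138, -0.005, 0.467]
force: [-0.1, -0.6, -0.2]
finger_gap: 0.0427
grip_force: 0.0
```

```bash
python3 - <<'E'
from h import *
st(); s=snap('side','s7.png')
for f in('side1','s2','s4','s5','s6','s7'):
    im=cv2.imread(f'pics/{f}.png').astype(float)[214:234,246:258]; p=np.clip(im[...,2]-im[...,0]-25,0,None).sum(1)
    p=p/p.max(); i=np.arange(214,234); up=np.interp(.5,p[:p.argmax()+1],i[:p.argmax()+1]); lo=np.interp(-.3,-p[p.argmax():],i[p.argmax():]); print(f,round(p@i/p.sum(),2),round(up,2),round(lo,2))
E
```

```text
23.225 [-0.154  0.208  0.039  1.396  0.     2.521] [ 0.4857 -0.0752  0.2603] [ 3.138 -0.005  0.467] [-0.1 -0.6 -0.2] [-0.023  0.017  0.039] 0.0427 0.0 shift to P [ -2.3  -0.7 113.3]
side1 223.27 221.19 225.89
s2 223.27 221.08 225.96
s4 221.73 219.47 224.63
s5 221.89 219.76 224.53
s6 223.1 220.83 225.78
s7 223.3 221.19 226.06
```

The nut is back exactly at its starting height, at 223.30 px against 223.27 px. I'll hand the job in.

```bash
python3 -c "from bench import robot; print(robot.job_done())"
```

```text
the job is handed in; nothing more can be done
None
```

I unscrewed the lock nut to its stop, held the valve tip right down for over a second and let it spring back. I then screwed the nut fully down again, let go without disturbing the bystanders, and handed the job in at about 23 s.

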